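# Free the jammed carton from the blue bin

## Robot

A 6-joint arm with a two-finger parallel gripper is mounted at the origin on the work surface. World frame = base frame: x ahead of the robot, y to its left, z up, the work surface at z = 0. Lengths are in m, angles in degrees, forces in N, time in s.
With the tool pointing down it reaches from about 0.4 to 0.825 m from the base axis. Payload 7 kg.
Tool frame: the origin (TCP) lies at the very end of the fingers, on their centre line; the grasp point (between the pads) lies r.pinch_z behind it (r.pinch_z is the distance from the TCP to the grasp point, in m); z points along the fingers, y is the direction in which the jaws open and shut (so a half turn about z gives the same grasp; the last joint's range is limited). The gripper opens to 88 mm and grips with 3 to 60 N. Pads are 19 mm wide; open, the fingers measure 130 mm over their backs; the gripper's body (78 mm by 193 mm) begins 47 mm behind the grasp point.
Start: joints at [81.48, 20.546, 0.682, 0, -70.136, -16.507], TCP at [0.286, 0.612, 0.191] pointing down, gripper open.
Joint ranges: [-176.03, 176.03], [-82.01, 121.73], [-58.28, 71.71], [-173.87, 95.51], [-174.79, -0.11], [-173.66, 173.66]. Speed limits (degrees/s): [136.94, 136.94, 172.46, 180, 180, 180].

## Interface

Orientations are given as [roll, pitch, yaw] about the fixed x, y, z axes, in that order (R = Rz(yaw) Ry(pitch) Rx(roll)).
In Python, from plant import r gives the robot as it stands. The module is installed in compiled form; this text tells all that it offers.
- The arm moves only by the tool servo_tool, never from a script. Its argument "steps" is a list of rows, each a list of 5 numbers: the finger opening in cm, from 0 to 8.76, then the shift along the tool's x, y, z in cm, then the turn about the tool's z in degrees. In form: [[fingers, x, y, z, spin], ...]. A call has 1 to 8 rows; each row shifts and turns the commanded pose from where the row before left it, along the tool's axes as they then stand; what a row does not reach is not made up. A row lasts 1/8 s, in which the tool goes at most 62.5 mm and 10.7 degrees, less where a joint would pass 70% of its speed; a pose out of reach is approached as far as the arm can. A call with a gripper value outside its range is refused whole. The fingers move at their own pace and stop on an object; "squeeze" is the grip in N (left out, the last holds). Time passes only in rows, so rows that do not move let the fingers close. It gives the time, the measured TCP pose, the force and the opening at its end, in the units of the state.
- r.get_state(): the state, without advancing time (a new reading comes with each control period).
- r.capture(name): name is "side" or "top"; returns the picture (384x512x3 uint8, red, green, blue); there is no depth.
- r.calibration(name): a dict with "K" (3x3 intrinsics, pixels), "dist_coeffs" ([k1, k2, p1, p2, k3] as OpenCV has them; the pictures are not rectified), "rvec" (rotation vector, rad) and "tvec" (3), from world to camera coordinates, as OpenCV has them. Camera axes: x right, y down, z forward; pixel columns grow to the right and rows downward; lengths in m; the calibration is good to about 2 mm. A picture is of the moment at which its call begins. calibration takes no time and is no camera call.
- r.close_job(): hands the job in, once; it reports no verdict.
The state is a dict: "time_s": time; "joints": joint angles; "qd": joint speeds; "joint_torque": joint torques, N m; "tcp_pos": TCP position; "eef_rot": TCP orientation; "contact_force": force on the tool from outside, world axes, zero at the start; "moment": the same for the moment, N m; "gripper_width": finger opening in m.
Only numpy, scipy, OpenCV 4.12 (cv2) and the standard library are available. Lean on these libraries where they do the work, as an engineer would, in place of code of your own. Each camera call takes 0.05 s, during which the arm holds its last target.

## Task

A white carton is jammed at a slant in the low-sided blue bin, two of its corners caught under the bin's inturned end rims. While it is still inside the bin turn it level so that the corners come free, then lift it out and set it down, without dropping it, standing level in the middle of the green mat. Leave the carton that sits properly in the yellow bin where it is.

Things in the scene. Friction and masses are not known exactly. Their poses are not given: they have to be found in the camera images.
- carton_jammed: White rigid carton, orange band low down, 95 (its x) x 44 (y) x 80 mm high (z), 0.15-0.31 kg. Origin: centre of underside, z to its top. Starts slanted 26 deg about its level y axis, +x end high: low edge on the bin floor, underside leaning on the step; it lies along the bin's x, near its middle. Slanted it spans 120 mm along x. Pinch across the 44 mm; 50 mm free each side.
- bin_blue: Blue bin, fixed. Origin: centre of its underside, z up. Inside 134 (x) x 180 mm (y), walls 4, floor 5 mm thick. End walls (+-x) 104 mm high with inturned rims (underside 100 mm up), leaving a mouth of 110 mm, x -55 to +55. Side walls (+-y) 65 mm, no rims. A solid step 34 mm above the table fills x = +35 mm to the +x end: hold the level carton above it, in mid-mouth.
- carton_seated: A second carton of the same make and size, sitting level on the floor of a yellow bin of the same make as the blue one. Origin: centre of its underside, z up. To be left alone.
- mat: Green mat lying fixed on the table, 180 mm (x) x 140 mm (y), 4 mm thick. Origin: centre of its underside, z up; its top is 4 mm above the table.
Mind the look-alikes: they are no part of the job. What is shaped like the carton_jammed but pink or purple is not meant.

How it is judged:
By the outcome, as a careful person would: the job done as asked, in the order asked, and still so for the second after the job is handed in, with the robot touching nothing.
It also fails if it takes over 45 s, if anything falls off the work surface, if the arm or the gripper's body presses on something with over 40 N, if the wrist force passes 120 N, or if a joint passes its speed limit or range.

## Working session

There is one attempt and no reset: what is moved stays moved. The work goes in short steps, Python scripts to look and compute and a tool call to move; the robot and the scene stay as the last step left them, time stands still between calls to the robot, and variables do not carry over. Pictures are saved under pics/ and viewed, and the job is handed in when it is done.

Besides the shell and the picture viewer there is one more tool, called after "Emit:" in YAML: its name, and indented under it one key for each argument. servo_tool: Moves the arm, as the interface text tells. Its arguments: {"type":"object","properties":{"steps":{"type":"array","items":{"type":"array","items":{"type":"number"}}},"squeeze":{"type":"number"}},"required":["steps"]}

```bash
mkdir -p pics; python3 - <<'E'
from plant import r
import cv2
print(r.get_state(), r.pinch_z)
for n in("side","top"):
    im=r.capture(n); cv2.imwrite(f"pics/{n}0.png",im[:,:,::-1]); print(n,r.calibration(n))
E
```

```text
{'time_s': 0.0, 'joints': array([ 8.14814938e+01,  2.05908007e+01,  6.34393598e-01, -2.02814065e-02,
       -7.01361963e+01, -1.65064909e+01]), 'qd': array([0.0531447 , 0.13930422, 0.02578428, 0.02753051, 0.13538682,
       0.06291749]), 'joint_torque': array([-3.23967433e-04, -5.82719386e+01,  2.93048698e+01,  6.99651048e+00,
        6.95231327e-03, -1.63349623e-04]), 'tcp_pos': array([0.28533507, 0.61112334, 0.1900341 ]), 'eef_rot': array([ 1.79905795e+02, -8.03326412e-03, -2.50318972e+01]), 'contact_force': array([-0.2441789 , -0.89296927, -1.22457864]), 'moment': array([-0.02507825,  0.04129886,  0.02881647]), 'gripper_width': 0.08751183136312994} 0.0188
side {'K': array([[382.16915243,   0.        , 244.79089768],
       [  0.        , 382.16915243, 189.73322814],
       [  0.        ,   0.        ,   1.        ]]), 'dist_coeffs': array([-0.00250278,  0.        ,  0.        ,  0.        ,  0.        ]), 'rvec': array([ 2.31832517, -0.57436058,  0.22955426]), 'tvec': array([-0.38164411,  0.21128476,  0.98316791])}
top {'K': array([[478.74790016,   0.        , 250.8292208 ],
       [  0.        , 478.74790016, 191.46941415],
       [  0.        ,   0.        ,   1.        ]]), 'dist_coeffs': array([0.04735049, 0.        , 0.        , 0.        , 0.        ]), 'rvec': array([ 2.19181936, -2.01732744,  0.2124658 ]), 'tvec': array([0.01688651, 0.44182301, 1.31194127])}
```

View pics/side0.png

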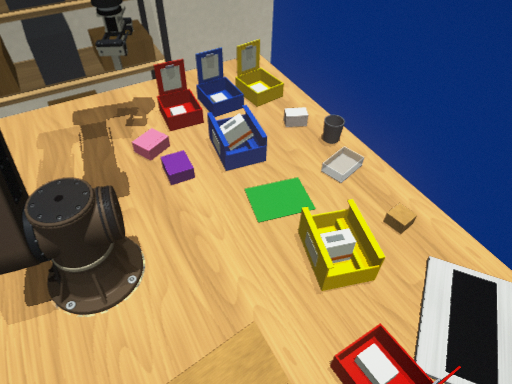

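View pics/top0.png

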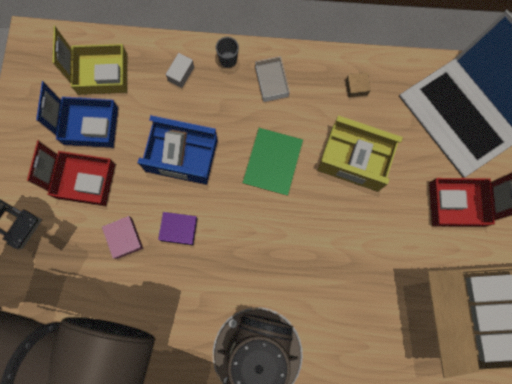

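The top view shows the blue bin at about (179,151) with a slanted white carton at (173,147). The mat is at (273,161), the yellow bin at (360,154) with its carton at (361,154).

Possible look-alikes, by top-view pixel:
- Yellow-bin carton (361,154)
- Pink block (122,237) and purple block (178,228)
- White boxes in the lidded red, blue and yellow boxes: (88,183), (95,126), (107,72)
- Loose white block (180,69)
- White box in the red box (453,198)

I choose the carton at (173,147) and will check it in a close crop.

```bash
cat > h.py <<'E'
import numpy as np, cv2
from plant import r
class Cam:
    def __init__(s,n):
        c=r.calibration(n); s.K=np.array(c["K"]);s.d=np.array(c["dist_coeffs"]);s.rv=np.array(c["rvec"]);s.t=np.array(c["tvec"]);s.R=cv2.Rodrigues(s.rv)[0];s.C=-s.R.T@s.t
    def ray(s,p):
        q=cv2.undistortPoints(np.array(p,float).reshape(-1,1,2),s.K,s.d).reshape(-1,2)
        return (s.R.T@np.c_[q,np.ones(len(q))].T).T
    def plane(s,p,z):
        v=s.ray(p); return s.C+v*((z-s.C[2])/v[:,2])[:,None]
    def px(s,P): return cv2.projectPoints(np.array(P,float).reshape(-1,3),s.rv,s.t,s.K,s.d)[0].reshape(-1,2)
def tri(p1,c1,p2,c2):
    out=[]
    for a,b in zip(c1.ray(p1),c2.ray(p2)):
        A=np.zeros((3,3));B=np.zeros(3)
        for C,v in((c1.C,a),(c2.C,b)):
            v=v/np.linalg.norm(v);M=np.eye(3)-np.outer(v,v);A+=M;B+=M@C
        out.append(np.linalg.solve(A,B))
    return np.array(out)
top=Cam("top");side=Cam("side")
E
python3 - <<'E'
from h import *
t=cv2.imread("pics/top0.png");s=cv2.imread("pics/side0.png")
a=cv2.resize(t[108:192,130:230],None,fx=6,fy=6,interpolation=cv2.INTER_CUBIC)
b=cv2.resize(s[95:175,190:290],None,fx=6,fy=6,interpolation=cv2.INTER_CUBIC)
cv2.imwrite("pics/ct.png",a);cv2.imwrite("pics/cs.png",b)
print(top.C,side.C)
print(top.plane([[178,150],[273,161],[360,154]],0))
# mat
hsv=cv2.cvtColor(t,cv2.COLOR_BGR2HSV)
m=cv2.inRange(hsv,(50,100,60),(75,255,255));n,l,st,c=cv2.connectedComponentsWithStats(m);i=1+np.argmax(st[1:,4]);cn=cv2.findContours((l==i).astype('uint8'),0,2)[0][0]
rc=cv2.minAreaRect(cn);print(st[i],c[i])
M=top.plane(cn.reshape(-1,2),.004)[:,:2];print(cv2.minAreaRect((M*1000).astype('float32')))
print(top.plane([c[i]],.004))
E
```

```text
[0.156064   0.02910966 1.37531061] [ 0.09188179 -0.64625773  0.85488086]
[[ 0.55715118  0.28167773  0.        ]
 [ 0.54674492 -0.00384434  0.        ]
 [ 0.58948462 -0.26038161  0.        ]]
[ 243  128   59   67 2567] [272.5348656  161.13089209]
((546.4432983398438, -2.2632598876953125), (135.1497344970703, 175.3531036376953), 78.7887954711914)
[[ 0.5450934  -0.00240243  0.004     ]]
```

View pics/ct.png

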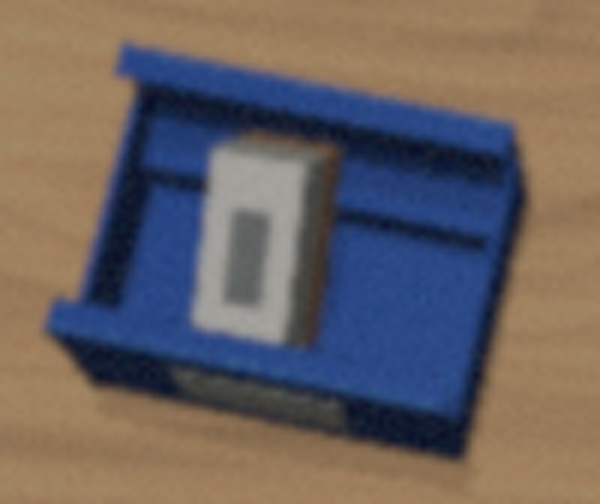

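View pics/cs.png

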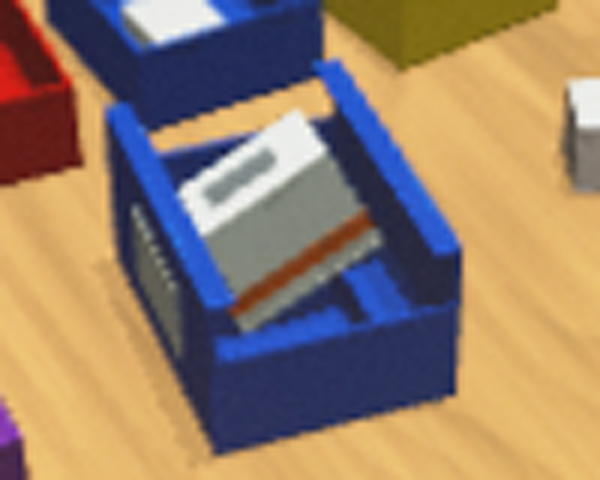

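The crops confirm it: a white carton with an orange band, tilted in the blue bin, its high end towards the far (step) side. Bin rim corners in the top crop are at about (122,44), (515,124), (463,415) and (48,325). I'll measure the bin and carton from these.

```bash
python3 - <<'E'
from h import *
o=np.array([130,108]); T=lambda L:(np.array(L,float)+.5)/6-.5+o
so=np.array([190,95]); S=lambda L:(np.array(L,float)+.5)/6-.5+so
ct=top.plane(T([[122,44],[515,124],[463,415],[48,325]]),.104)[:,:2]  # fl, fr, nr, nl
print("top rim corners",ct.round(4)); print("centre",ct.mean(0))
# side view rim outer corners: near(-x) rim: left-top, +x rim
cs=side.plane(S([[330,60],[460,248],[212,305],[108,105]]),.104)[:,:2]
print("side",cs.round(4),cs.mean(0))
for c in(ct,cs):
    fl,fr,nr,nl=c
    print("len far/near",np.linalg.norm(fl-fr),np.linalg.norm(nl-nr),"x",np.linalg.norm(fl-nl),np.linalg.norm(fr-nr))
    for a,b in((fl,fr),(nl,nr)): d=a-b; print(" yaw",np.degrees(np.arctan2(d[1],d[0]))-90)
    for a,b in((fl,nl),(fr,nr)): d=a-b; print(" yaw2",np.degrees(np.arctan2(d[1],d[0])))
# carton top face corners both views
# top crop: far-left, far-right, near-right, near-left of top face
pt=T([[213,148],[310,160],[285,343],[192,328]]); ps=S([[300,112],[327,155],[205,235],[182,188]])
P=tri(pt,top,ps,side);print(P.round(4))
for p,c in((pt,top),(ps,side)): print((c.px(P)-p).round(1).tolist())
E
```

```text
top rim corners [[0.6219 0.3523]
 [0.5984 0.1658]
 [0.4577 0.1758]
 [0.4841 0.369 ]]
centre [0.5405351  0.26573018]
side [[0.6179 0.3548]
 [0.597  0.1687]
 [0.4616 0.1875]
 [0.4862 0.3738]] [0.54067296 0.27124403]
len far/near 0.18801760837020998 0.19500821673206353 x 0.13881312185632774 0.14098152338464326
 yaw -7.2023403136559665
 yaw -7.777703865735447
 yaw2 -6.8921833395108845
 yaw2 -4.058346378806901
len far/near 0.18727935908083737 0.1879297095884135 x 0.13299417023376484 0.13672511520753206
 yaw -6.400879915740106
 yaw -7.544323885255068
 yaw2 -8.212277055593745
 yaw2 -7.90587493883406
[[0.571  0.3015 0.1162]
 [0.5663 0.2566 0.1183]
 [0.4912 0.2633 0.0854]
 [0.4963 0.3066 0.0859]]
[[0.0, -0.0], [-0.2, 0.6], [0.2, -0.6], [0.4, -1.1]]
[[-0.0, 0.0], [0.6, -0.2], [-0.5, 0.2], [-1.0, 0.3]]
```

Emit:
servo_tool:
  steps:
    - [8.7,0,0,-1,-9]
    - [8.7,0,0,-1,-9]
    - [8.7,4,4.2,0,0]
    - [8.7,4,4.2,0,0]
    - [8.7,4,4.2,0,0]
    - [7.5,4,4.2,0,0]
    - [6.8,4,4.2,0,0]
    - [6.8,4,4.2,0,0]
  squeeze: 5

```text
time_s: 1.1
tcp_pos: [0.4936, 0.3304, 0.2108]
eef_rot: [180.0, 0.0, -7.0]
contact_force: [0.6, 0.6, -0.0]
gripper_width: 0.0687
```

Emit:
servo_tool:
  steps:
    - [6.8,4,4.2,0,0]
    - [6.8,0,0,0,0]
    - [6.8,0,0,0,0]
    - [6.8,0,0,0,0]

```text
time_s: 1.6
tcp_pos: [0.5269, 0.2864, 0.2108]
eef_rot: [180.0, 0.0, -7.0]
contact_force: [0.2, 0.0, -0.4]
gripper_width: 0.0678
```

Emit:
servo_tool:
  steps:
    - [6.8,0.1,0.2,4,0]
    - [6.8,0,0,3.5,0]
    - [6.8,0,0,0,0]
    - [6.8,0,0,0,0]

```text
time_s: 2.1
tcp_pos: [0.5287, 0.2846, 0.1374]
eef_rot: [-180.0, -0.1, -6.9]
contact_force: [0.2, 1.2, 1.1]
gripper_width: 0.0679
```

```bash
cat > look.py <<'E'
import sys
from h import *
k=sys.argv[1]; x,y=(int(sys.argv[2]),int(sys.argv[3])) if len(sys.argv)>3 else (230,125)
u,v=(int(sys.argv[4]),int(sys.argv[5])) if len(sys.argv)>5 else (178,145)
s=r.capture("side")[:,:,::-1]; t=r.capture("top")[:,:,::-1]
cv2.imwrite(f"pics/S{k}.png",s);cv2.imwrite(f"pics/T{k}.png",t)
a=cv2.resize(s[y-50:y+50,x-65:x+65],None,fx=6,fy=6,interpolation=cv2.INTER_CUBIC)
b=cv2.resize(t[v-50:v+50,u-65:u+65],None,fx=6,fy=6,interpolation=cv2.INTER_CUBIC)
cv2.imwrite(f"pics/s{k}.png",a);cv2.imwrite(f"pics/t{k}.png",b)
st=r.get_state();print(st["time_s"],st["tcp_pos"].round(4),st["contact_force"].round(1),st["moment"].round(2),st["gripper_width"])
E
python3 look.py 1
```

```text
2.2 [0.529  0.2846 0.1379] [-0.4  0.6 -0.3] [-0.05  0.04  0.03] 0.06793325819542198
```

View pics/s1.png

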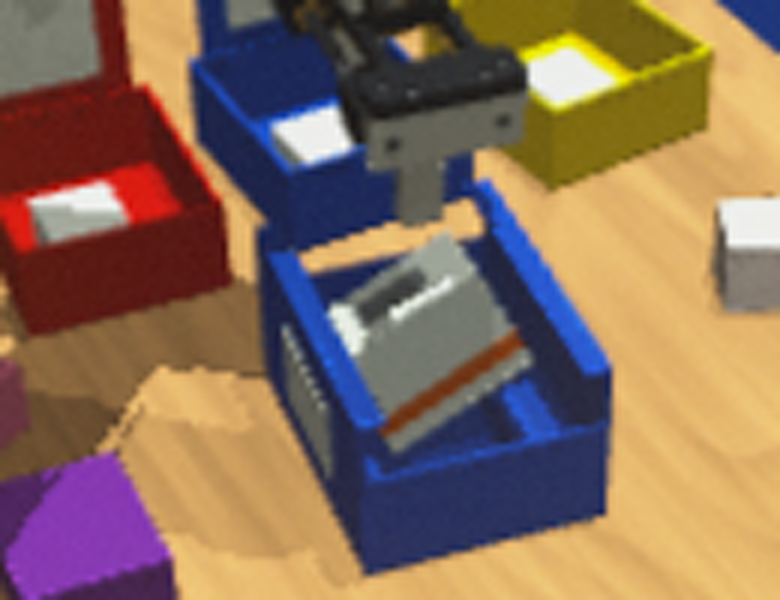

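View pics/t1.png

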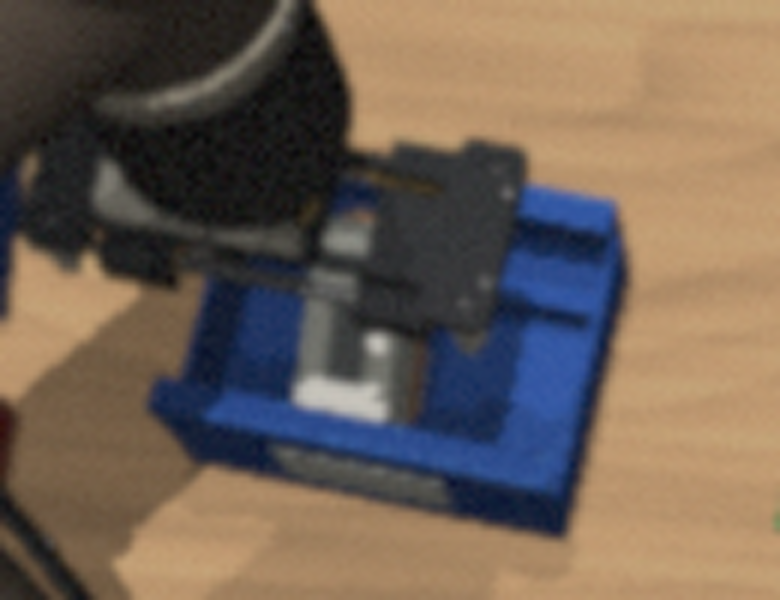

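The side crop shows the near finger at about (420,195), directly over the tilted carton, which hasn't moved. The top crop shows the jaws straddling it across y. Next I descend and close lightly.

Emit:
servo_tool:
  steps:
    - [6.8,0,0,2.5,0]
    - [6.8,0,0,2.5,0]
    - [6.8,0,0,1.5,0]
    - [6.8,0,0,1.0,0]
    - [6.8,0,0,0,0]

```text
time_s: 2.82
tcp_pos: [0.5283, 0.2834, 0.0609]
eef_rot: [180.0, 0.0, -7.0]
contact_force: [-0.2, -0.0, -0.4]
gripper_width: 0.0684
```

Emit:
servo_tool:
  steps:
    - [4.0,0,0,0,0]
    - [4.0,0,0,0,0]
    - [4.0,0,0,0,0]
    - [4.0,0,0,0,0]
  squeeze: 6

```text
time_s: 3.32
tcp_pos: [0.5285, 0.2837, 0.0614]
eef_rot: [-180.0, -0.0, -7.0]
contact_force: [-0.0, 0.5, 1.5]
gripper_width: 0.0439
```

```bash
python3 look.py 2
```

```text
3.425 [0.5285 0.2837 0.0613] [ 0.  -0.5  2.2] [0.14 0.15 0.04] 0.043521905716510975
```

View pics/s2.png

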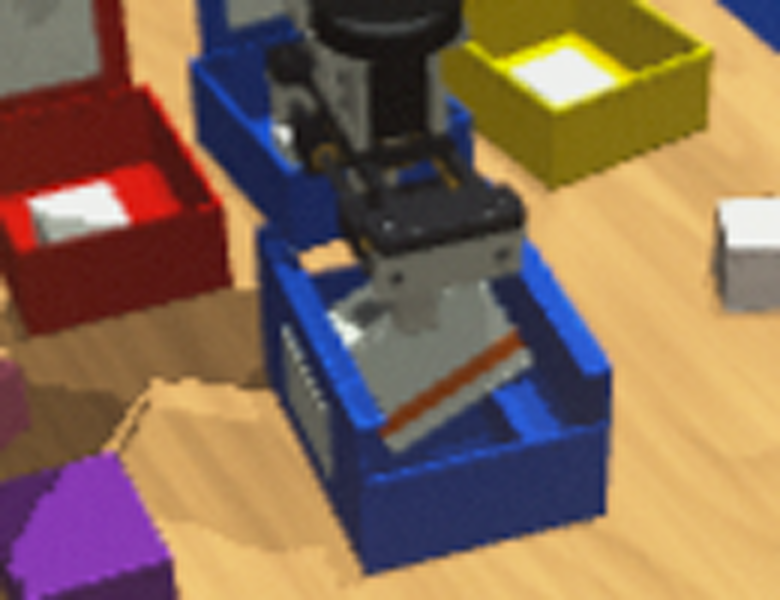

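The carton is gripped (opening 43.5 mm) and still slanted, with the orange line running (383,430)→(523,345). I'll lift it slightly and see whether it turns between the pads.

Emit:
servo_tool:
  steps:
    - [4.0,0.2,0,-0.5,0]
    - [4.0,0.2,0,-0.5,0]
    - [4.0,0,0,0,0]
    - [4.0,0,0,0,0]

```text
time_s: 3.92
tcp_pos: [0.532, 0.2828, 0.0708]
eef_rot: [180.0, 0.0, -7.0]
contact_force: [0.8, -1.0, -3.0]
gripper_width: 0.0436
```

```bash
python3 look.py 3
```

```text
4.025 [0.532  0.2828 0.0707] [ 0.1  0.1 -2.6] [-0.05 -0.07 -0.02] 0.044009646691223224
```

View pics/s3.png

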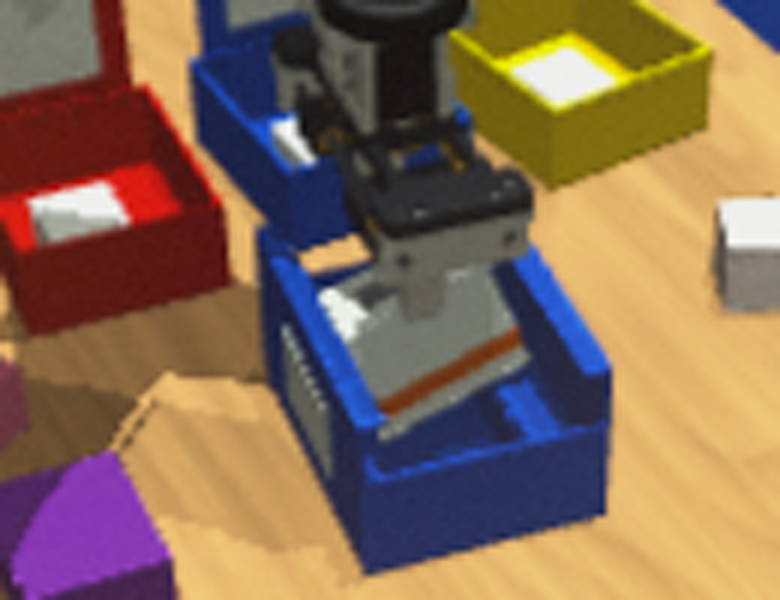

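It has already turned a little and weighs about 2.6 N. I'll add a tilt measurement that casts the orange band's pixels onto the carton's near face plane, and check it on the earlier pictures.

```bash
cat > tilt.py <<'E'
from h import *
psi=np.radians(-7); ex=np.array([np.cos(psi),np.sin(psi),0]); ey=np.array([-np.sin(psi),np.cos(psi),0]); B=np.array([.541,.269,0])
def tilt(img,ycen=None,roi=(215,285,95,175)):
    # img BGR side view; ycen: bin-frame y of carton centre
    x0,x1,y0,y1=roi; h=cv2.cvtColor(img[y0:y1,x0:x1],cv2.COLOR_BGR2HSV)
    m=cv2.inRange(h,(3,140,60),(14,255,210)); n,l,st,c=cv2.connectedComponentsWithStats(m)
    if n<2: return None
    i=1+np.argmax(st[1:,4]); ys,xs=np.nonzero(l==i); p=np.c_[xs+x0,ys+y0].astype(float)
    v=side.ray(p); yf=ycen-.022
    k=(yf-(side.C-B)@ey)/(v@ey); P=side.C-B+v*k[:,None]
    q=np.c_[P@ex,P[:,2]]*1000; f=cv2.fitLine(q.astype('float32'),cv2.DIST_HUBER,0,.01,.01).ravel()
    a=np.degrees(np.arctan2(f[1],f[0])); a=(a+90)%180-90
    return round(a,1),len(p),q.mean(0).round(1),q[:,0].min().round(1),q[:,0].max().round(1)
if __name__=="__main__":
    import sys
    for k in sys.argv[1:]: print(k,tilt(cv2.imread(f"pics/{k}.png"),.0134))
E
python3 tilt.py side0 S1 S2 S3
```

```text
side0 (np.float32(27.1), 73, array([ 9.5, 47.1]), np.float64(-29.9), np.float64(49.7))
S1 (np.float32(27.8), 73, array([10.6, 47.8]), np.float64(-29.7), np.float64(49.7))
S2 (np.float32(27.9), 74, array([10. , 47.5]), np.float64(-29.9), np.float64(49.7))
S3 (np.float32(20.3), 71, array([ 9.9, 55.1]), np.float64(-29.3), np.float64(49.7))
```

Emit:
servo_tool:
  steps:
    - [4.0,0.3,0,-0.5,0]
    - [4.0,0,0,0,0]
    - [4.0,0,0,0,0]
  squeeze: 4.5

```text
time_s: 4.4
tcp_pos: [0.5352, 0.2826, 0.076]
eef_rot: [-180.0, 0.0, -7.0]
contact_force: [-0.3, -0.0, -2.9]
gripper_width: 0.044
```

```bash
python3 look.py 4; python3 tilt.py S4
```

```text
4.5 [0.5351 0.2826 0.0759] [ 0.1  0.4 -3.4] [-0.01  0.07  0.03] 0.043709704522238525
S4 (np.float32(19.2), 77, array([10.5, 60. ]), np.float64(-32.7), np.float64(49.6))
```

View pics/s4.png

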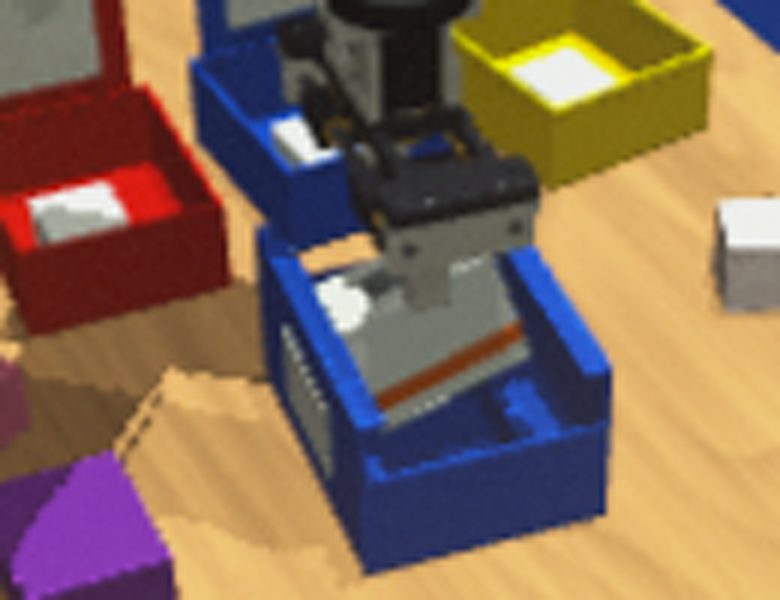

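Emit:
servo_tool:
  steps:
    - [4.0,0,0,-0.4,0]
    - [4.0,0,0,-0.4,0]
    - [4.0,0,0,-0.4,0]
    - [4.0,0,0,0,0]
  squeeze: 3.5

```text
time_s: 5.0
tcp_pos: [0.5354, 0.2828, 0.0885]
eef_rot: [-180.0, -0.0, -7.0]
contact_force: [-0.2, -0.1, -3.2]
gripper_width: 0.0441
```

```bash
python3 look.py 5; python3 tilt.py S5
```

```text
5.1 [0.5352 0.2827 0.0881] [ 0.1  0.1 -3.4] [-0.04  0.03 -0.  ] 0.04387045461238257
S5 (np.float32(18.2), 74, array([ 6.3, 70.3]), np.float64(-35.8), np.float64(49.5))
```

View pics/s5.png

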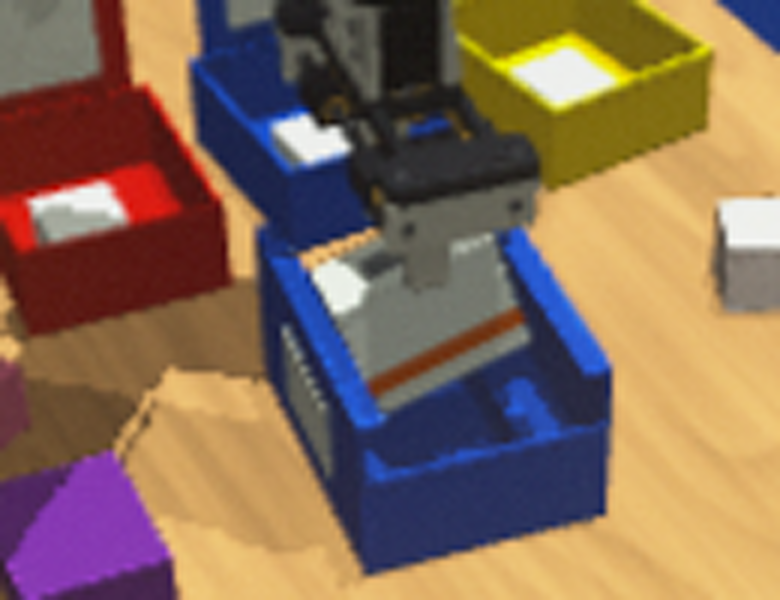

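Emit:
servo_tool:
  steps:
    - [4.0,0,0,0,0]
    - [4.0,0,0,0,0]
    - [4.0,0,0,0,0]
    - [4.0,0,0,0,0]
    - [4.0,0,0,0,0]
    - [4.0,0,0,0,0]
  squeeze: 3

```text
time_s: 5.85
tcp_pos: [0.5352, 0.2826, 0.088]
eef_rot: [-180.0, -0.0, -7.0]
contact_force: [-0.3, 0.1, -2.2]
gripper_width: 0.0436
```

```bash
python3 look.py 6; python3 tilt.py S6
```

```text
5.95 [0.5352 0.2826 0.088 ] [-0.1  0.4 -2.3] [-0.04  0.02 -0.02] 0.04322270553660159
S6 (np.float32(17.5), 79, array([ 8.7, 71. ]), np.float64(-35.8), np.float64(49.5))
```

View pics/s6.png

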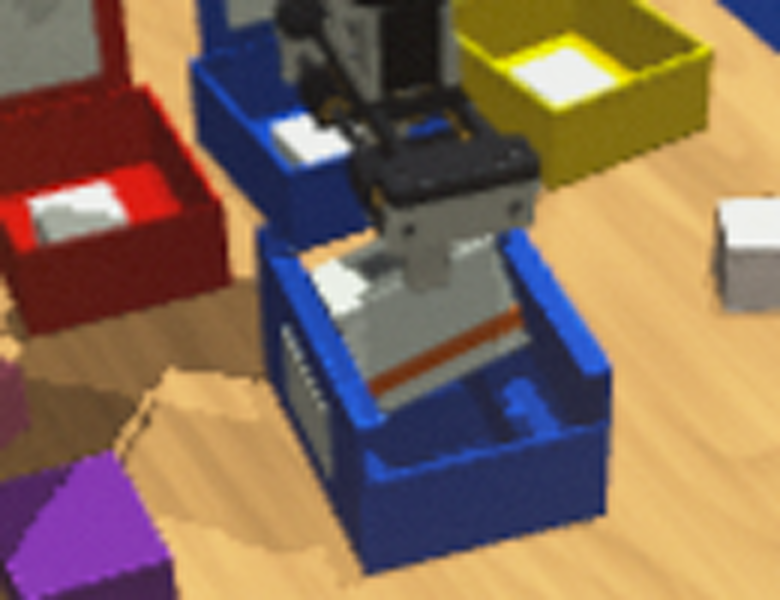

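It holds at about 16–17° even with a 3 N grip, so pad friction stops the swing. The leading lower corner is nearly at the bin's +x wall. Pushing gently +x against that wall should turn the carton level low inside the bin, with the corner at z≈50–60, below the rim.

Emit:
servo_tool:
  steps:
    - [4.0,0.3,0,0,0]
    - [4.0,0.3,0,0,0]
    - [4.0,0.3,0,0,0]
    - [4.0,0.3,0,0,0]
    - [4.0,0,0,0,0]
  squeeze: 6

```text
time_s: 6.58
tcp_pos: [0.547, 0.2809, 0.0877]
eef_rot: [180.0, 0.0, -7.0]
contact_force: [-1.4, -0.4, -3.4]
gripper_width: 0.0442
```

```bash
python3 look.py 7; python3 tilt.py S7
```

```text
6.675 [0.5471 0.2809 0.0878] [-0.3 -0.1 -3.1] [-0.11  0.34 -0.07] 0.04368179764166332
S7 (np.float32(12.2), 80, array([12.4, 68.4]), np.float64(-35.5), np.float64(56.7))
```

View pics/s7.png

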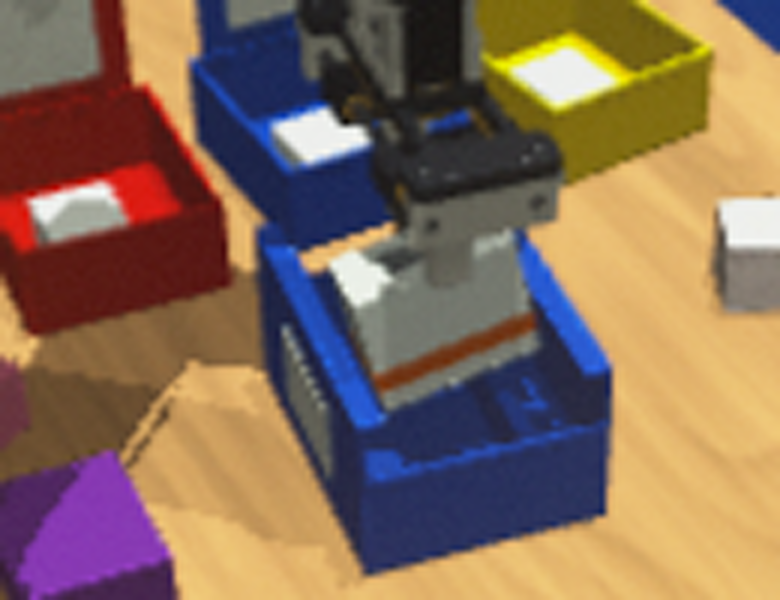

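Emit:
servo_tool:
  steps:
    - [4.0,0.3,0,0,0]
    - [4.0,0.2,0,0,0]
    - [4.0,0.2,0,0,0]
    - [4.0,0,0,0,0]

```text
time_s: 7.18
tcp_pos: [0.5529, 0.2802, 0.0879]
eef_rot: [180.0, 0.1, -7.0]
contact_force: [-7.7, 0.6, 0.8]
gripper_width: 0.0435
```

```bash
python3 look.py 8; python3 tilt.py S8
```

```text
7.275 [0.5529 0.2801 0.0879] [-7.9  0.3  0.5] [ 0.32  2.71 -0.02] 0.043877753832199634
S8 (np.float32(3.8), 79, array([ 7.2, 68.4]), np.float64(-41.9), np.float64(53.2))
```

View pics/s8.png

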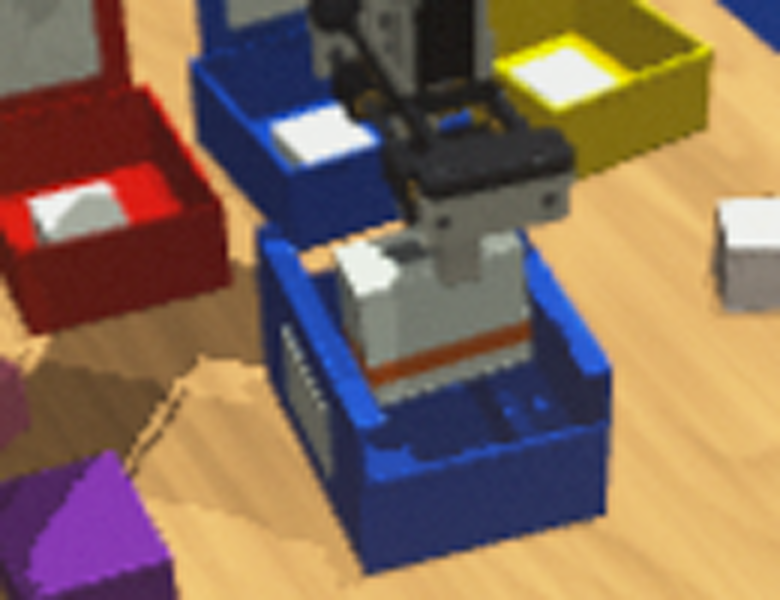

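It is nearly level now, but the 7.7 N side force shows the carton's face pressing on the +x rim edge. I'll firm the grip, back off to mid-mouth and re-measure.

Emit:
servo_tool:
  steps:
    - [4.0,-0.2,0,0,0]
    - [4.0,-0.3,0,0,0]
    - [4.0,-0.3,0,0,0]
    - [4.0,0,0,0,0]
  squeeze: 15

```text
time_s: 7.78
tcp_pos: [0.5461, 0.2813, 0.0881]
eef_rot: [-180.0, -0.0, -7.0]
contact_force: [-0.7, -0.2, -2.6]
gripper_width: 0.0434
```

```bash
python3 look.py 9; python3 tilt.py S9
```

```text
7.875 [0.5462 0.2813 0.088 ] [-0.6 -0.4 -2.8] [-0.05 -0.04  0.04] 0.043293222275104404
S9 (np.float32(5.2), 78, array([ 5.4, 69.1]), np.float64(-39.0), np.float64(49.6))
```

View pics/s9.png

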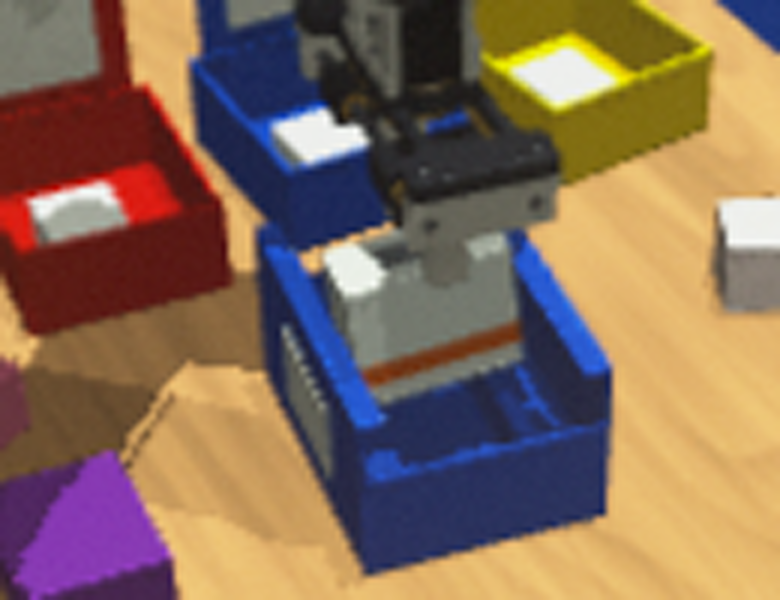

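View pics/t9.png

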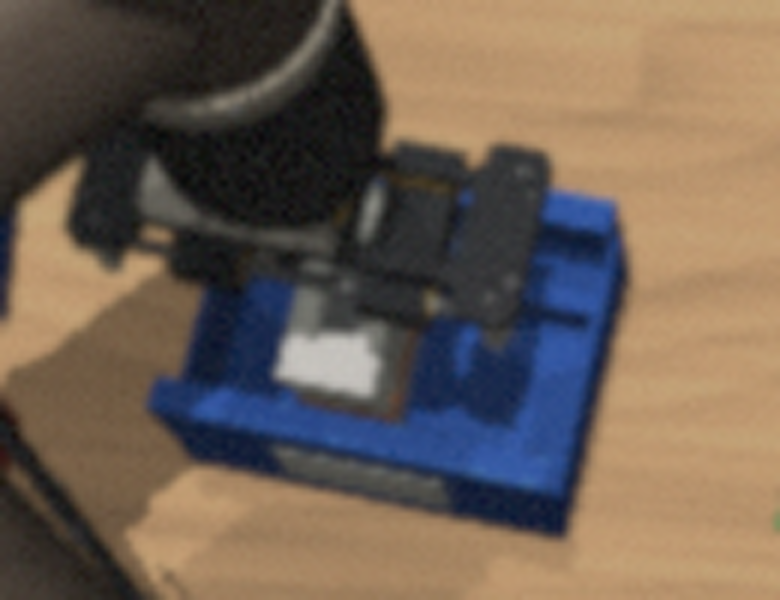

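The tilt now reads 5.2°, about 3.7° after bias. I'll raise the carton about 3 cm, with its underside still around z≈75 inside the bin. Then I'll nudge its lower +x face against the rim edge with a light grip to take out the rest.

Emit:
servo_tool:
  steps:
    - [4.0,0,0,-1,0]
    - [4.0,0,0,-1,0]
    - [4.0,0.2,0,-1,0]
    - [4.0,0.2,0,0,0]
    - [4.0,0.2,0,0,0]
  squeeze: 8

```text
time_s: 8.5
tcp_pos: [0.5517, 0.2804, 0.1178]
eef_rot: [-180.0, 0.0, -7.0]
contact_force: [-2.5, 1.0, -2.3]
gripper_width: 0.0435
```

```bash
python3 look.py 10; python3 tilt.py S10
```

```text
8.6 [0.5518 0.2803 0.1175] [-1.7  1.3 -2.7] [0.21 0.79 0.01] 0.04346966603460176
S10 (np.float32(2.6), 88, array([ 4.7, 98.3]), np.float64(-44.2), np.float64(52.8))
```

View pics/s10.png

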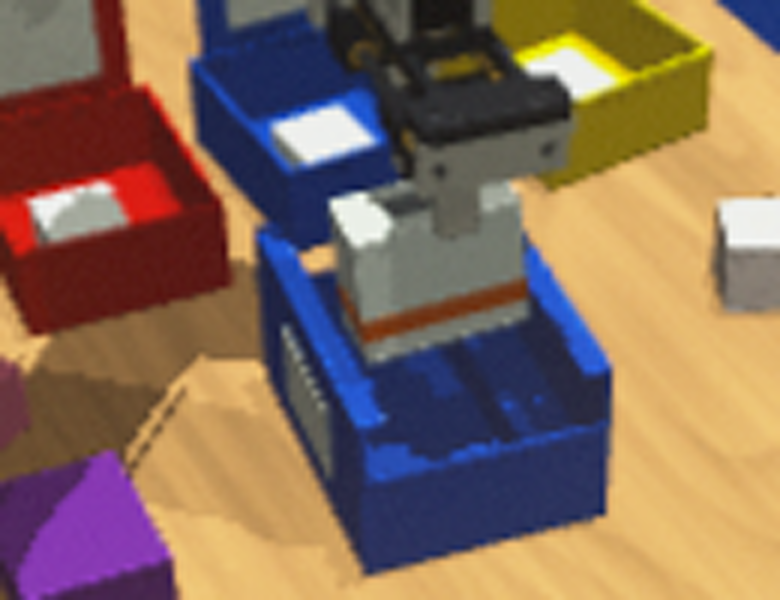

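Emit:
servo_tool:
  steps:
    - [4.0,0.15,0,0,0]
    - [4.0,0,0,0,0]

```text
time_s: 8.85
tcp_pos: [0.5534, 0.2801, 0.1176]
eef_rot: [180.0, 0.0, -7.0]
contact_force: [-1.2, 0.3, -2.0]
gripper_width: 0.0437
```

Emit:
servo_tool:
  steps:
    - [4.0,0,0,0,0]
    - [4.0,-0.2,0,0,0]
    - [4.0,-0.3,0,0,0]
    - [4.0,0,0,0,0]
  squeeze: 25

```text
time_s: 9.35
tcp_pos: [0.5485, 0.2811, 0.1182]
eef_rot: [-180.0, -0.0, -7.0]
contact_force: [0.1, 0.1, -2.8]
gripper_width: 0.0428
```

```bash
python3 look.py 11; python3 tilt.py S11
```

```text
9.45 [0.5487 0.2811 0.1181] [-0.1 -0.5 -3.4] [-0.06 -0.    0.02] 0.04291940325652847
S11 (np.float32(2.1), 90, array([-0.3, 99.5]), np.float64(-53.6), np.float64(49.3))
```

View pics/s11.png

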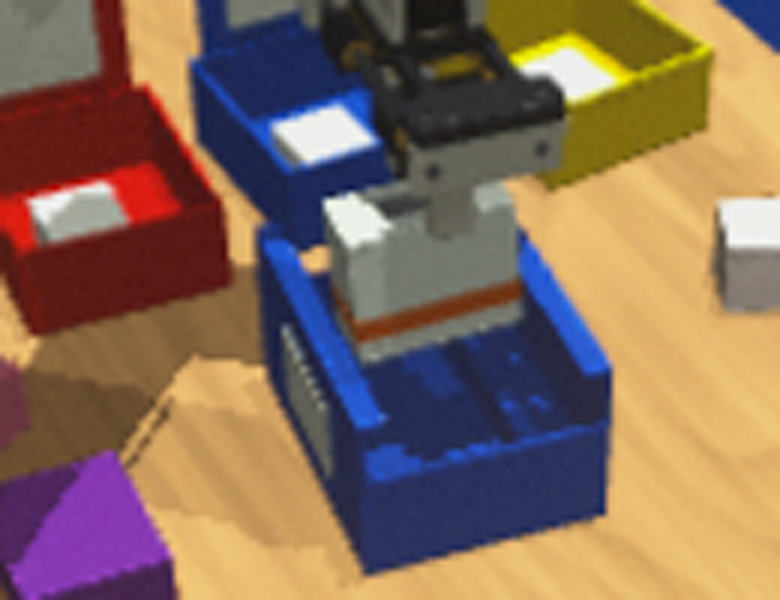

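View pics/t11.png

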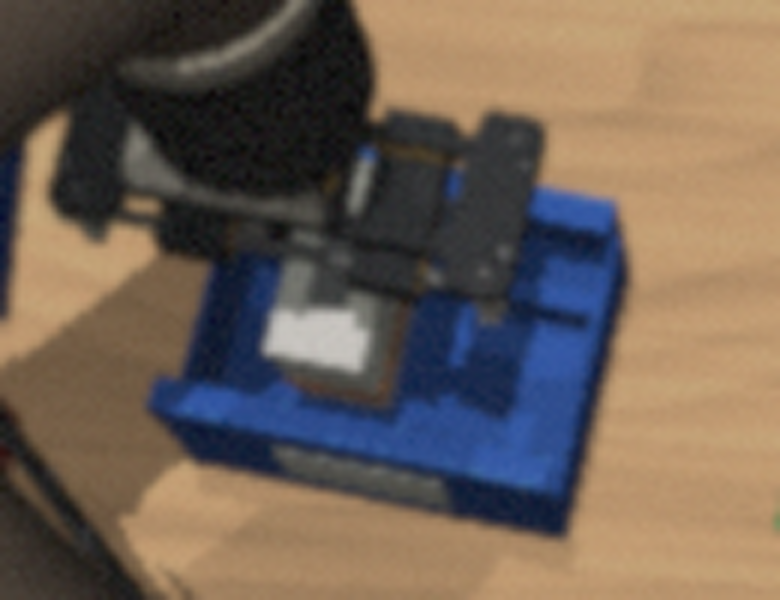

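Tilt now reads 2.1°, roughly 0.5° after the 1.1–1.9° bias. The carton is in mid-mouth (band x about −50..+49, right end at crop (522,290)) and both corners are free, with the underside at z≈76, inside the bin. Now I lift it out.

Emit:
servo_tool:
  steps:
    - [4.0,0,0,-1,0]
    - [4.0,0,0,-2,0]
    - [4.0,0,0,-2,0]
    - [4.0,0,0,-2,0]
    - [4.0,0,0,-1,0]
    - [4.0,0,0,0,0]
  squeeze: 25

```text
time_s: 10.2
tcp_pos: [0.5489, 0.2812, 0.1988]
eef_rot: [-179.9, -0.1, -7.0]
contact_force: [-0.6, 0.6, -3.2]
gripper_width: 0.0427
```

Emit:
servo_tool:
  steps:
    - [4.0,0.2,1.5,0,0]
    - [4.0,0.4,3,0,0]
    - [4.0,0.5,4,0,0]
    - [4.0,0.5,4,0,0]
    - [4.0,0.5,4,0,0]
    - [4.0,0.5,4,0,0]
    - [4.0,0.5,3.5,0,0]
    - [4.0,0.3,2.5,0,0]

```text
time_s: 11.2
tcp_pos: [0.5489, 0.0115, 0.1972]
eef_rot: [180.0, 0.1, -7.1]
contact_force: [-0.2, -0.3, -2.4]
gripper_width: 0.0435
```

Emit:
servo_tool:
  steps:
    - [4.0,0.2,1.5,0,4]
    - [4.0,0,0,0,0]
    - [4.0,0,0,0,0]

```text
time_s: 11.58
tcp_pos: [0.5497, -0.0015, 0.1975]
eef_rot: [180.0, 0.0, -11.0]
contact_force: [-0.4, 0.1, -3.5]
gripper_width: 0.0432
```

```bash
python3 look.py 12 285 155 273 160
```

```text
11.675 [ 0.5499 -0.001   0.1977] [-0.3 -0.8 -3.5] [-0.01  0.01 -0.02] 0.043243638252560675
```

View pics/s12.png

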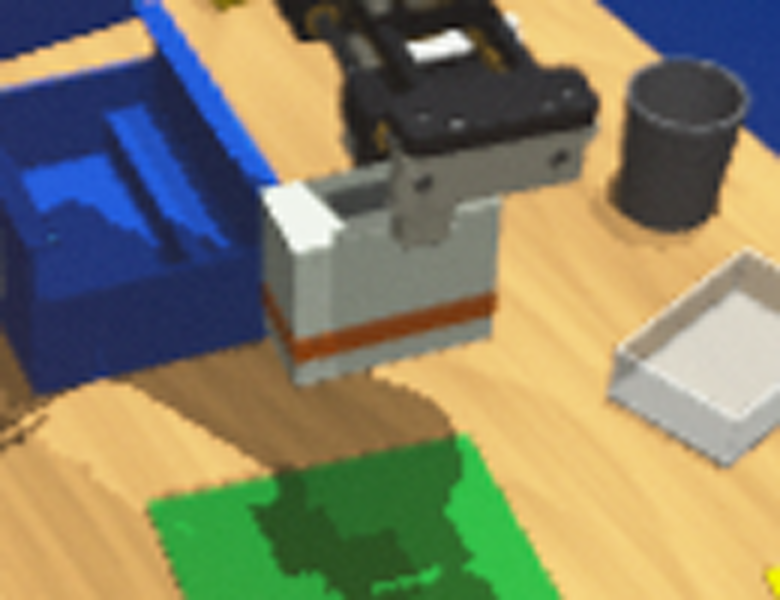

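View pics/t12.png

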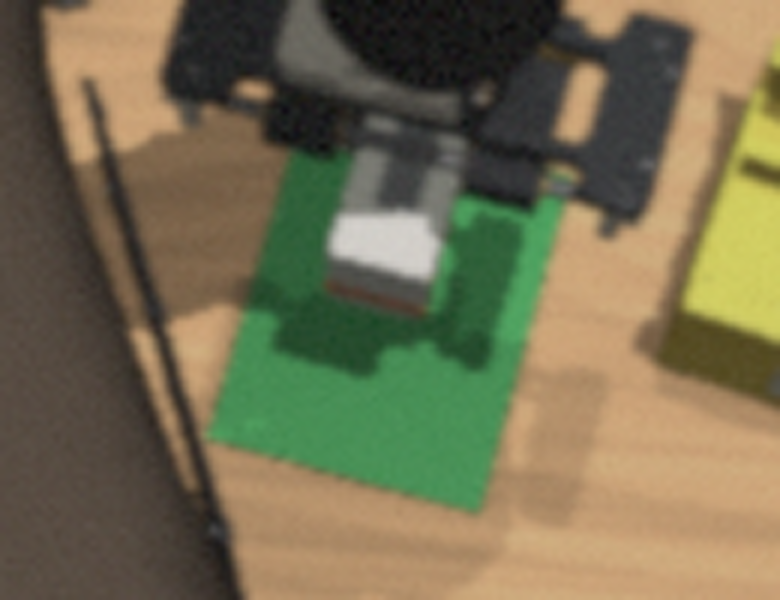

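```bash
python3 - <<'E'
from h import *
st=r.get_state(); psi=np.radians(-11); ex=np.array([np.cos(psi),np.sin(psi),0]);ey=np.array([-np.sin(psi),np.cos(psi),0]); B=np.array([*st["tcp_pos"][:2],0])
S=lambda L:(np.array(L,float)+.5)/6-.5+np.array([220,105])
v=side.ray(S([[297,385],[492,338],[297,345],[496,300],[298,255],[499,203]])); k=(-.022-(side.C-B)@ey)/(v@ey);P=side.C-B+v*k[:,None]
q=np.c_[P@ex,P[:,2]]*1000;print(q.round(1)); print([np.degrees(np.arctan2(*(q[i+1]-q[i])[::-1])).round(1) for i in(0,2,4)])
M=np.array([.546,-.002,0]);print("mid offset from P",(q[:2,0].mean()),"centre",B+ex*q[:2,0].mean()/1000)
E
```

```text
[[-48.4 156. ]
 [ 44.9 159.8]
 [-49.6 180.3]
 [ 44.2 182.7]
 [-51.6 231.8]
 [ 39.1 238.6]]
[np.float64(2.3), np.float64(1.5), np.float64(4.3)]
mid offset from P -1.7700404991524579 centre [ 0.54812997 -0.0007097   0.        ]
```

Emit:
servo_tool:
  steps:
    - [4.0,-0.1,0.1,2,0]
    - [4.0,0,0,3,0]
    - [4.0,0,0,3,0]
    - [4.0,0,0,3,0]
    - [4.0,0,0,2,0]
    - [4.0,0,0,1,0]
    - [4.0,0,0,0,0]

```text
time_s: 12.55
tcp_pos: [0.5487, -0.0019, 0.0576]
eef_rot: [180.0, 0.1, -11.0]
contact_force: [0.6, -0.0, -1.5]
gripper_width: 0.0427
```

Emit:
servo_tool:
  steps:
    - [4.0,0,0,0.3,0]
    - [4.0,0,0,0.2,0]
    - [4.0,0,0,0,0]

```text
time_s: 12.92
tcp_pos: [0.549, -0.0021, 0.0532]
eef_rot: [-180.0, -0.0, -11.0]
contact_force: [-0.0, 0.5, -2.1]
gripper_width: 0.0432
```

```bash
python3 look.py 13 275 190 273 160
```

```text
13.025 [ 0.549  -0.0022  0.0532] [-0.5  0.7 -2.4] [-0.   -0.02  0.02] 0.04317420982922316
```

View pics/s13.png

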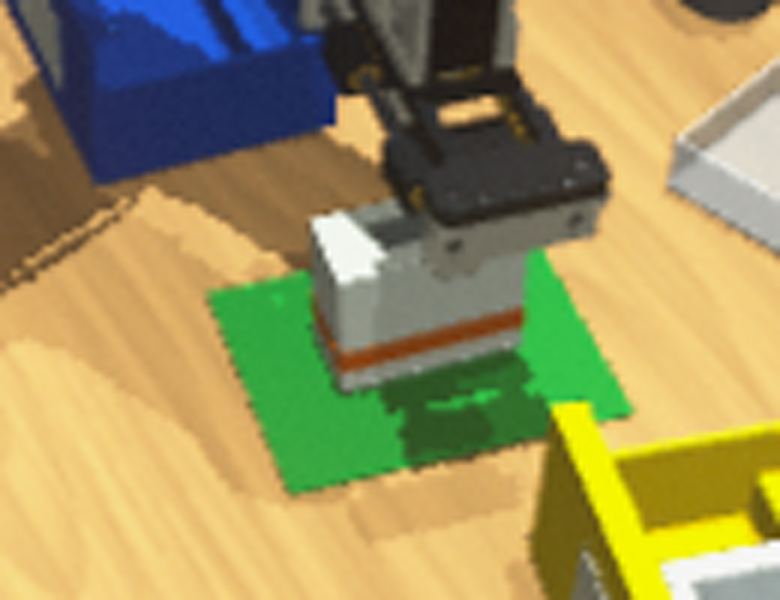

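The carton is over the middle of the mat and just above it: bottom corners at (345,388) and (522,345), still carrying its weight. I'll lower it in small steps until it touches.

Emit:
servo_tool:
  steps:
    - [4.0,0,0,0.2,0]
    - [4.0,0,0,0.2,0]
    - [4.0,0,0,0,0]

```text
time_s: 13.4
tcp_pos: [0.5488, -0.0022, 0.0488]
eef_rot: [180.0, 0.0, -11.0]
contact_force: [0.4, 0.4, -3.5]
gripper_width: 0.0432
```

Emit:
servo_tool:
  steps:
    - [4.0,0,0,0.1,0]
    - [4.0,0,0,0,0]

```text
time_s: 13.65
tcp_pos: [0.5494, -0.0021, 0.0483]
eef_rot: [-180.0, -0.0, -11.0]
contact_force: [1.0, -0.1, -1.2]
gripper_width: 0.0431
```

Emit:
servo_tool:
  steps:
    - [4.0,0,0,0.1,0]
    - [4.0,0,0,0,0]

```text
time_s: 13.9
tcp_pos: [0.5501, -0.0021, 0.0477]
eef_rot: [-180.0, -0.1, -11.0]
contact_force: [3.1, -1.0, 3.6]
gripper_width: 0.0431
```

It has touched the mat (upward force 3.6 N). I'll ease the grip so it settles flat.

Emit:
servo_tool:
  steps:
    - [4.0,0,0,0,0]
    - [4.0,0,0,0.1,0]
    - [4.0,0,0,0.1,0]
    - [4.0,0,0,0,0]
  squeeze: 5

```text
time_s: 14.4
tcp_pos: [0.5507, -0.0019, 0.0459]
eef_rot: [-179.9, -0.2, -11.0]
contact_force: [4.5, -2.7, 5.8]
gripper_width: 0.0436
```

```bash
python3 look.py 14 275 190 273 160
```

```text
14.5 [ 0.5507 -0.0019  0.0459] [ 4.5 -1.8  5.3] [-0.7  -1.79 -0.  ] 0.04389754511092666
```

View pics/s14.png

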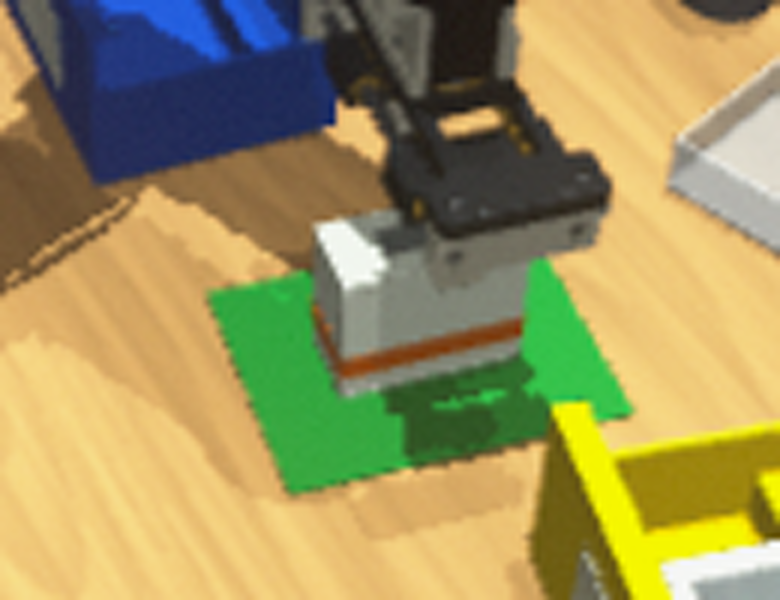

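Emit:
servo_tool:
  steps:
    - [4.0,0,0,0,0]
    - [4.0,0,0,0,0]
    - [4.0,0,0,0,0]
  squeeze: 3

```text
time_s: 14.88
tcp_pos: [0.549, -0.002, 0.045]
eef_rot: [-180.0, -0.0, -11.0]
contact_force: [3.7, 0.5, 2.7]
gripper_width: 0.0437
```

```bash
python3 look.py 15 275 190 273 160; python3 - <<'E'
from h import *
for k,ps in(("S13",-11),("S14",-11),("S15",-11)):
    im=cv2.imread(f"pics/{k}.png"); psi=np.radians(ps)
    ex=np.array([np.cos(psi),np.sin(psi),0]);ey=np.array([-np.sin(psi),np.cos(psi),0]);B=np.array([.549,-.002,0])
    x0,y0=262,170; h=cv2.cvtColor(im[y0:225,x0:310],cv2.COLOR_BGR2HSV)
    m=cv2.inRange(h,(3,140,60),(14,255,210)); ys,xs=np.nonzero(m); v=side.ray(np.c_[xs+x0,ys+y0]); kk=(-.022-(side.C-B)@ey)/(v@ey);P=side.C-B+v*kk[:,None]
    q=np.c_[P@ex,P[:,2]]*1000; q=q[q[:,0]>-47]; f=cv2.fitLine(q.astype('float32'),cv2.DIST_HUBER,0,.01,.01).ravel(); print(k,len(q),np.degrees(np.arctan(f[1]/f[0])),q.mean(0),q[:,0].max())
E
```

```text
14.975 [ 0.549 -0.002  0.045] [ 3.6 -0.1  3.3] [ 0.15 -1.41  0.05] 0.04378970088183576
S13 79 3.011678 [-3.24127172 34.47675942] 41.598670508410805
S14 78 0.94244117 [-2.13374635 28.79570926] 42.51350415976467
S15 81 0.8885181 [-2.60274532 28.56333202] 42.51350415976467
```

The tilt fell from 3.0° to 0.9° raw as it settled flat. Now I open and retreat straight up.

Emit:
servo_tool:
  steps:
    - [5.0,0,0,0,0]
    - [6.5,0,0,0,0]
    - [7.5,0,0,0,0]
    - [7.5,0,0,0,0]

```text
time_s: 15.48
tcp_pos: [0.5485, -0.0023, 0.0447]
eef_rot: [180.0, 0.0, -11.0]
contact_force: [-0.3, 0.3, 0.3]
gripper_width: 0.0725
```

Emit:
servo_tool:
  steps:
    - [7.5,0,0,-1,0]
    - [7.5,0,0,-2,0]
    - [7.5,0,0,-4,0]
    - [7.5,0,0,-5,0]
    - [7.5,0,-4,-3,0]
    - [7.5,-3,-5,0,0]
    - [7.5,-3,-5,0,0]
    - [7.5,0,0,0,0]

```text
time_s: 16.48
tcp_pos: [0.5158, 0.1499, 0.196]
eef_rot: [-179.9, -0.0, -10.8]
contact_force: [0.2, -0.5, -0.5]
gripper_width: 0.075
```

Emit:
servo_tool:
  steps:
    - [7.5,0,-5,0,0]
    - [7.5,0,-5,0,0]
    - [7.5,0,-5,0,0]
    - [7.5,0,-5,0,0]
    - [7.5,0,0,0,0]

```text
time_s: 17.1
tcp_pos: [0.5555, 0.3452, 0.1942]
eef_rot: [179.9, 0.0, -10.9]
contact_force: [-0.7, -1.0, 0.3]
gripper_width: 0.0749
```

```bash
python3 look.py 16 285 185 273 160
```

```text
17.2 [0.555  0.3427 0.1947] [ 0.3 -0.7  0.3] [-0.06 -0.01 -0.02] 0.07472744541677082
```

View pics/s16.png

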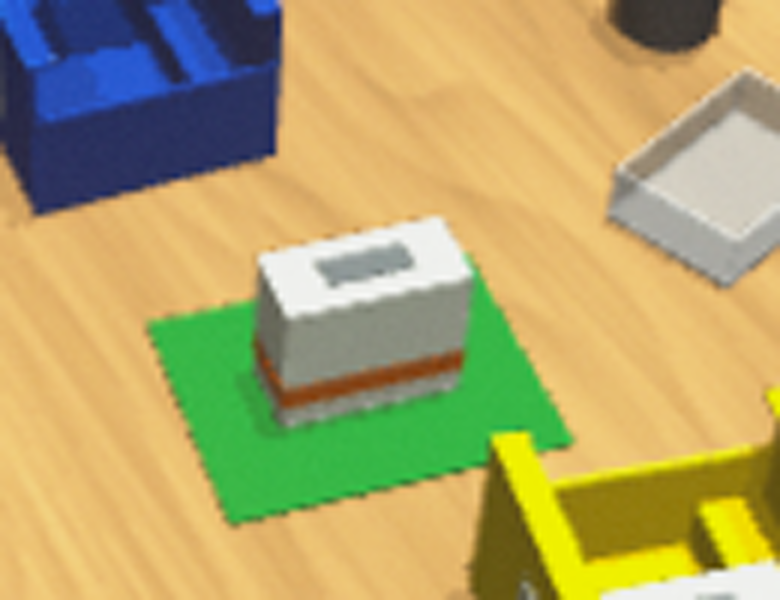

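View pics/t16.png

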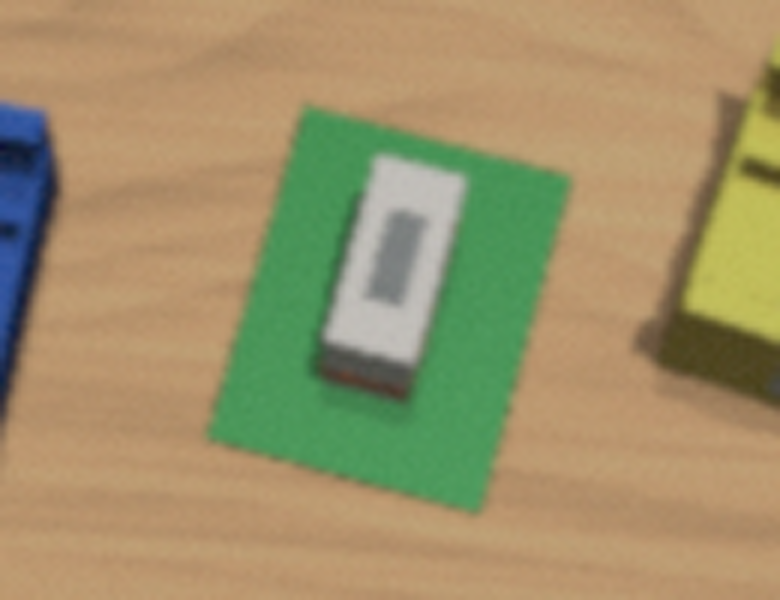

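View pics/T16.png

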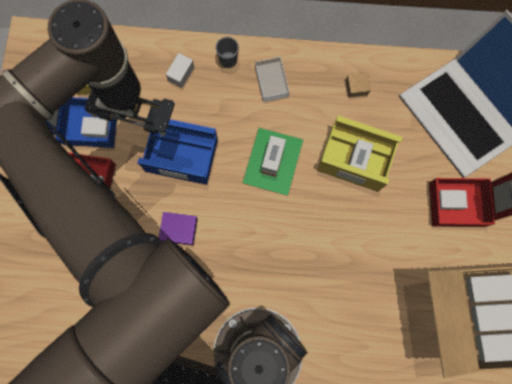

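The carton stands upright on the mat (top-face corners in the top crop near (372,152), (467,178), (413,362), (322,342)). Next I check its centre, height and the yellow-bin carton.

```bash
python3 - <<'E'
from h import *
T=lambda L:(np.array(L,float)+.5)/6-.5+np.array([208,110]);S=lambda L:(np.array(L,float)+.5)/6-.5+np.array([220,135])
pt=T([[372,152],[467,178],[413,362],[322,342]]);ps=S([[440,216],[472,268],[288,318],[258,258]])
c=top.plane(pt,.084);print("top ctr",c.mean(0));c2=side.plane(ps,.084);print("side ctr",c2.mean(0));P=tri(pt,top,ps,side);print(P.round(4),P.mean(0))
m=top.plane(T([[305,104],[571,176],[482,514],[210,438]]),.004);print("mat",m.mean(0))
m=side.plane(S([[470,252],[572,442],[233,523],[149,325]]),.004);print("mat side",m.mean(0))
a=cv2.imread("pics/T15.png") ;a=cv2.imread("pics/top0.png");b=cv2.imread("pics/T16.png");print("yellow diff",np.abs(a[115:195,315:405].astype(int)-b[115:195,315:405]).mean())
E
```

```text
top ctr [ 0.54739265 -0.00055242  0.084     ]
side ctr [5.47801342e-01 4.78825881e-04 8.40000000e-02]
[[ 0.5988  0.0134  0.0827]
 [ 0.5866 -0.0317  0.0917]
 [ 0.4976 -0.0131  0.0838]
 [ 0.5048  0.0295  0.0827]] [ 5.46963301e-01 -4.67264313e-04  8.52234830e-02]
mat [ 0.54692839 -0.003467    0.004     ]
mat side [ 0.54745268 -0.00202486  0.004     ]
yellow diff 19.970185185185183
```

```bash
python3 - <<'E'
from h import *
for k in("top0","T16"):
    a=cv2.imread(f"pics/{k}.png");h=cv2.cvtColor(a,cv2.COLOR_BGR2HSV)[115:195,315:405]
    for lo,hi in(((0,0,150),(179,50,255)),((22,120,90),(35,255,255))):
        m=cv2.inRange(h,lo,hi);n,l,s,c=cv2.connectedComponentsWithStats(m);i=1+np.argmax(s[1:,4]);print(k,s[i],c[i].round(2))
    print(a[115:195,315:405].mean((0,1)))
r.close_job()
E
```

```text
top0 [ 36  25  22  30 271] [46.98 38.61]
top0 [   6    1   82   69 2336] [44.11 34.58]
[ 76.41375    120.55902778 136.25875   ]
T16 [ 35  25  23  30 332] [46.55 38.79]
T16 [   6    1   82   69 2538] [44.48 34.33]
[ 90.31263889 142.16555556 160.63277778]
the job is handed in; nothing more can be done
```

The white carton now stands level in the middle of the green mat, and I handed the job in at about 17 s on the robot's clock.

- **Turning it level:** I pinched the slanted carton lightly and raised it a little. It swung only from about 26° to 16–17° before pad friction stopped it. I then pushed it gently against the bin's +x wall and rim edge to turn it the rest of the way. It was level to within about 1° with the underside still about 76 mm up, inside the bin and with both corners free.
- **Placing it:** I lifted it out with a 25 N grip and lowered it until it touched the mat. I then eased the grip so it settled flat, opened, and moved the arm clear.

**Last checks:**
- **Position:** the carton's centre measures about (0.547, 0.000) and the mat's about (0.547, −0.003), so it is within about 3 mm of the middle.
- **Level:** the band read 0.9° just before release, and that measure reads 1–2° high. Top corners triangulate to 83–84 mm against an expected 84 mm, except one at 92 mm. I took that as a corner-picking error, since both pictures show the carton upright.
- **Forces:** the largest contact force in the readings was about 8 N.
- **Yellow bin:** a plain picture difference there was large (20 grey levels) because the final picture was brighter. The bin's outline is unchanged, and its carton's centre agrees to within half a pixel, so it was not moved.

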